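# Right the fallen bottles and start the rack's hold-down screw

## Robot

A 6-joint arm with a two-finger parallel gripper is mounted at the origin on the work surface. World frame = base frame: x ahead of the robot, y to its left, z up, the work surface at z = 0. Lengths are in m, angles in degrees, forces in N, time in s.
With the tool pointing down it reaches from about 0.275 to 0.85 m from the base axis. Payload 5.2 kg.
Tool frame: the origin (TCP) lies at the very end of the fingers, on their centre line; the grasp point (between the pads) lies 19 mm behind it; y points along the fingers, z is the direction in which the jaws open and shut, and the axes are right-handed (so a half turn about y gives the same grasp; the last joint's range is limited). The gripper opens to 85 mm and grips with 20 to 120 N. Pads are 22 mm wide; open, the fingers measure 114 mm over their backs; the gripper's body (76 mm by 85 mm) begins 54 mm behind the grasp point. The pads swing forward as they close: fully open they stand 13 mm farther back than shut.
Start: joints at [-85.703, 14.817, 87.949, -0, 77.235, -11.62], TCP at [0.151, -0.529, 0.21] pointing down, gripper open.
Joint ranges: [-179.93, 179.93], [-52.35, 119.4], [10.71, 147.94], [-69.91, 249.91], [12.55, 155.21], [-178.61, 178.61]. Speed limits (degrees/s): [147.25, 147.25, 180, 180, 180, 180].

## Interface

Orientations are given as a 3x3 rotation matrix whose columns are the frame's x, y, z axes.
In Python, from bench import env, solver, status, vision gives the robot as it stands. The module is installed in compiled form; this text tells all that it offers. Calls block until the motion is done:
- env.move_pose(position, orientation): joint-space move of the TCP to a pose.
- env.servo_line(position, orientation=None, v=0.15, threshold=None): straight line of the TCP; orientation=None keeps the orientation; v is the mean speed in m/s. With threshold (N) it stops when the force on the tool has changed by that much, and returns True; else False.
- env.move_j(angles): joint-space move.
- env.move_gripper(opening, grasp_force=None): opening from 0.0 (shut) to 1.0 (fully open); grasp_force is the grip in N (None keeps the last); returns when the fingers have stopped.
- env.dwell(seconds).
- solver.inverse_kinematics(position, orientation): joint angles nearest the present ones, or None.
- status.get_state(): the state.
- vision.snapshot(name): name is "scene" or "top" or "wrist"; returns the picture (400x640x3 uint8, red, green, blue); there is no depth.
- vision.camera_info(name): a dict with "fovy" (degrees; the focal length in pixels is half the picture's height over the tangent of half this angle, whatever the lens; pixels are square), "cx", "cy" (the principal point, pixels), "rvec" (rotation vector, rad) and "tvec" (3), from world to camera coordinates, as OpenCV has them. Camera axes: x right, y down, z forward; pixel columns grow to the right and rows downward; lengths in m; the calibration is good to about 2 mm. A picture is of the moment at which its call begins: read the wrist's pose just before it. camera_info takes no time and is no camera call; for the wrist camera it gives the pose at the moment of the call.
A pose or a line that the arm cannot do raises env.IKError and nothing moves.
- env.hand_in(): hands the job in, once; it reports no verdict.
The state is a dict: "t": time; "joint_pos": joint angles; "dq": joint speeds; "joint_torque": joint torques, N m; "position": TCP position; "tool_rot": TCP orientation; "ft_force": force on the tool from outside, world axes, zero at the start; "moment": the same for the moment, N m; "gripper_width": opening from 0.0 (shut) to 1.0 (fully open).
Only numpy, scipy, OpenCV 4.12 (cv2) and the standard library are available. Lean on these libraries where they do the work, as an engineer would, in place of code of your own. Each camera call takes 0.05 s, during which the arm holds its last target. There are 200 camera calls.

## Task

The bottle rack came loose and got knocked: stand the two fallen bottles upright again, caps up, on the lane's floor, each in the gap between the tins where it fell. Then start the orange hold-down screw so the rack cannot be knocked again: push its T-handle right down first, then turn it clockwise as far as it goes. Do not shift the tins or anything else on the bench.

Things in the scene. Friction and masses are not known exactly. Their poses are not given: they have to be found in the camera images.
- rack: Blue steel bottle rack fixed on the bench: lane 640 mm long (its y), 80 mm wide (its x), floor 4 mm thick; side rails 12 mm high over the bench, 68 mm clear between; end plates 30 mm high. Origin on the bench under the lane's middle; x across the lane, away from the robot, z up. A tab on the robot's side carries the hold-down screw at x = -0.120, y = 0.
- yellow_bottle: Yellow bottle, about 250 g, 135 mm tall: square body 54 x 54 mm, faces along its x and y, up to 98 mm from its base, sloping shoulder, black screw cap 33 mm in diameter. Origin on its axis at mid-height (67.5 mm from its base), z axis from base to cap. Starts lying along the lane in one of the two gaps between tins, cap towards either end, its axis 31 mm above the bench.
- green_bottle: Green bottle, about 250 g, 135 mm tall: square body 54 x 54 mm, faces along its x and y, up to 98 mm from its base, sloping shoulder, white screw cap 33 mm in diameter. Origin on its axis at mid-height (67.5 mm from its base), z axis from base to cap. Starts lying along the lane in one of the two gaps between tins, cap towards either end, its axis 31 mm above the bench.
- red_tin: Red round tin standing in the lane, 54 mm in diameter, 70 mm tall, about 350 g; origin at the centre of its underside, z up. The three tins stand at the two ends and in the middle of the lane, in any order.
- grey_tin: Grey round tin standing in the lane, 54 mm in diameter, 70 mm tall, about 350 g; origin at the centre of its underside, z up. The three tins stand at the two ends and in the middle of the lane, in any order.
- copper_tin: Copper-coloured round tin standing in the lane, 54 mm in diameter, 70 mm tall, about 350 g; origin at the centre of its underside, z up. The three tins stand at the two ends and in the middle of the lane, in any order.
- thandle_grip (a point): Centre of the orange T-handle bar on the hold-down screw: 74 mm long (this point's y), 18 mm thick (its x), 24 mm high; the point is 52 mm above the bench when up. Beneath the bar are only a 13 mm steel stem and, below 20 mm over the bench, a 32 mm collar. Can be gripped across its thickness from above.
- screw (a joint): Downward travel of the captive hold-down screw in m: 0 fully up, 0.010 pushed right down (about 5 to 7 N; it stays where it is left).
- thandle (a joint): Turn of the T-handle in rad, growing clockwise as seen from above, up to a stop at 1.5; at 0 the bar lies along the lane. It stays where it is left (about 0.1 N m).
- jug: Closed white jug with a blue cap, 90 x 130 mm, 205 mm tall, origin at the centre of its underside. Bystander.
- funnel: Stainless funnel standing mouth down, 130 mm wide, 130 mm tall, origin at the centre of its mouth on the bench. Bystander.
- block: Wooden block 90 x 60 x 45 mm, origin at the centre of its underside. Bystander.
- scraper: Red plastic scraper lying flat, 163 mm long, origin on its underside. Bystander.
Mind the look-alikes: they are no part of the job. What is shaped like the green_bottle but turquoise is not meant. Leave any blue look-alike of the grey_tin alone.

How it is judged (in metres and radians):
On the way, in this order (a step that is already met when the one before it is completed fails the run):
1. both bottles stand upright in the lane, each in its own gap, let go (angle between each of yellow_bottle, green_bottle's own z axis and vertical below 0.09 rad and x of yellow_bottle in the frame of rack between -0.015 and 0.015 m and z of yellow_bottle in the frame of rack between 0.066 and 0.077 m and distance of each of yellow_bottle, green_bottle from where it was at the start of the episode below 0.1 m and x of green_bottle in the frame of rack between -0.015 and 0.015 m and z of green_bottle in the frame of rack between 0.066 and 0.077 m and linear speed of each of yellow_bottle, green_bottle below 0.02 m/s and contact force between each of yellow_bottle, green_bottle and the fingers below 0.2 N), for 0.2 s.
2. the T-handle is pushed right down (at least 7.5 of 10 mm), not yet turned to its stop (value of joint screw above 0.0075 m and value of joint thandle below 1.2 rad), for 0.1 s.
3. the T-handle is turned clockwise to its stop (past 1.3 of 1.5 rad) while down (value of joint screw above 0.0075 m and value of joint thandle above 1.3 rad), for 0.2 s.
At the end, for the whole second after the job is handed in: Both bottles upright (5 deg), caps up, on the lane floor in the gaps where they fell (15 mm of mid-line, 100 mm of start), still, released; screw down 7.5 mm or more, T-handle past 1.3 rad; tins upright within 25 mm of their starts; jug, funnel, block, scraper within 30 mm (all of step 1 and all of step 3 and distance of each of red_tin, grey_tin, copper_tin from where it was at the start of the episode below 0.025 m and angle between each of red_tin, grey_tin, copper_tin's own z axis and vertical below 0.09 rad and distance of each of jug, funnel, block, scraper from where it was at the start of the episode below 0.03 m); the robot touches nothing.
It fails at once if a tin is tipped over (angle between any of red_tin, grey_tin, copper_tin's own z axis and vertical above 0.6 rad).
It also fails if it takes over 64 s, if anything falls off the work surface, if the arm or the gripper's body presses on something with over 40 N, if the wrist force passes 120 N, or if a joint passes its speed limit or range.

## Working session

There is one attempt and no reset: what is moved stays moved. The work goes in short steps, each a Python script; the robot and the scene stay as the last script left them, time stands still between calls to the robot, and variables do not carry over. Pictures are saved under pics/ and viewed, about 8 in all and at most 12, crops included, and the job is handed in when it is done.

```bash
mkdir -p pics; ls; python3 - <<'E'
from bench import env,solver,status,vision
import cv2
for n in("top","scene"):
    cv2.imwrite(f"pics/{n}0.png",vision.snapshot(n)[:,:,::-1]); print(n,vision.camera_info(n))
s=status.get_state();print(s['t'],s['tool_rot'],s['position'],s['ft_force'])
E
```

```text
pics
top {'fovy': 55.19365712385908, 'cx': 320.6809967202605, 'cy': 199.36252636373464, 'rvec': array([ 2.15311327, -2.19992861,  0.086427  ]), 'tvec': array([-0.03982671,  0.57859288,  0.92711508])}
scene {'fovy': 52.10243997961532, 'cx': 316.44810910964594, 'cy': 200.54159931055833, 'rvec': array([ 1.31876627,  2.46139844, -0.67756061]), 'tvec': array([ 0.37112555, -0.34852088,  1.26154357])}
0.1 [[-9.61660685e-01 -1.11128293e-04  2.74242074e-01]
 [-2.74241881e-01  1.64338862e-03 -9.61659342e-01]
 [-3.43818741e-04 -9.99998643e-01 -1.61085826e-03]] [ 0.15081979 -0.52839831  0.20896066] [ 0.34200608 -0.41897419  0.36649414]
```

View pics/top0.png

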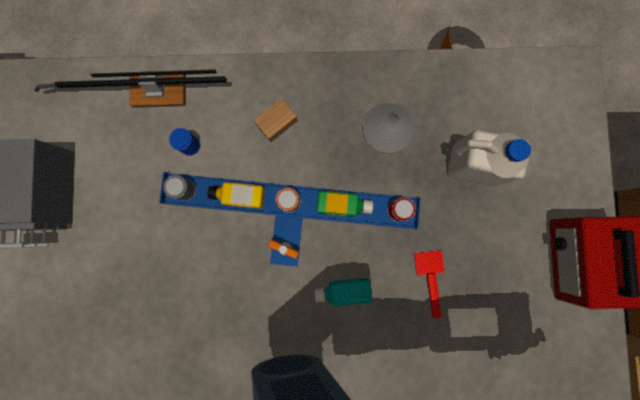

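View pics/scene0.png

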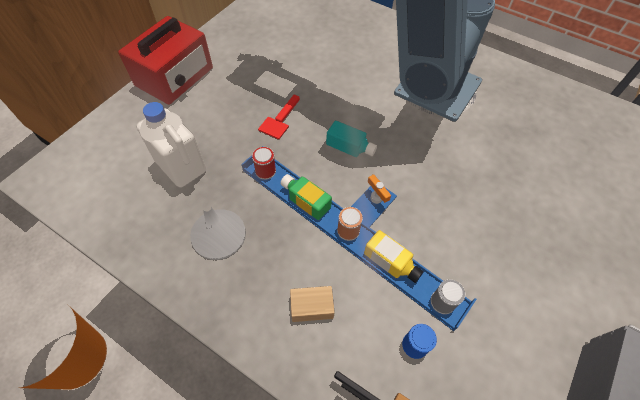

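Candidates in the top view: yellow bottle (240,195). Green bottle (343,204) against the turquoise look-alike (347,292). Grey tin (177,187) against the blue look-alike (184,141). Copper tin (288,199), red tin (403,209), orange T-handle (284,248). By description I choose the ones in the rack and will check them in a crop.

```bash
cat > h.py <<'E'
import numpy as np,cv2
from bench import env,solver,status,vision
def cam(n):
    c=vision.camera_info(n);f=200/np.tan(np.radians(c['fovy'])/2)
    return np.array([[f,0,c['cx']],[0,f,c['cy']],[0,0,1]]),c['rvec'],c['tvec']
def ray(n,uv,z,C=None):
    K,r,t=C or cam(n);R=cv2.Rodrigues(np.array(r))[0]
    uv=np.atleast_2d(np.array(uv,float))
    d=(np.linalg.inv(K)@np.c_[uv,np.ones(len(uv))].T).T@R; o=-R.T@t
    return o+d*((z-o[2])/d[:,2])[:,None]
def proj(n,p,C=None):
    K,r,t=C or cam(n);return cv2.projectPoints(np.atleast_2d(np.array(p,float)),r,t,K,None)[0][:,0]
E
python3 - <<'E'
from h import *
im=cv2.imread('pics/top0.png')
cv2.imwrite('pics/crop.png',cv2.resize(im[160:275,155:425],None,fx=2.95,fy=2.95,interpolation=cv2.INTER_CUBIC))
print(ray('top',[[162,188],[419,212],[177,187],[288,199],[403,209],[284,248]],0.05).round(3))
E
```

```text
[[ 0.611  0.332  0.05 ]
 [ 0.54  -0.288  0.05 ]
 [ 0.613  0.296  0.05 ]
 [ 0.578  0.027  0.05 ]
 [ 0.548 -0.25   0.05 ]
 [ 0.461  0.038  0.05 ]]
```

View pics/crop.png

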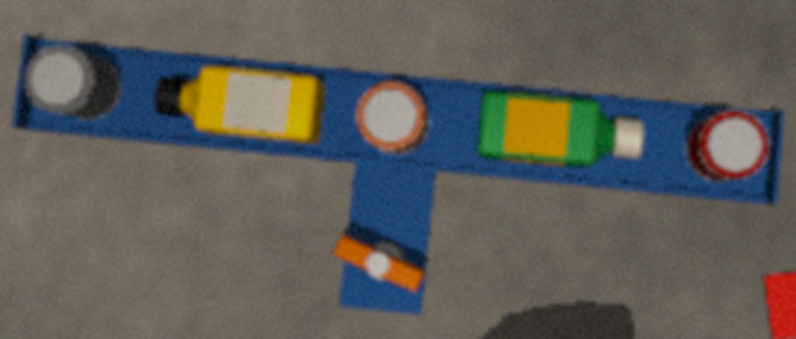

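The crop confirms the choice: yellow body with black cap (left) and green body with white cap (right) lie in the lane between the grey, copper and red tins. The orange bar centre is at crop (380,263), already turned slightly clockwise. Next I compute poses.

```bash
python3 - <<'E'
from h import *
C=lambda L:np.array(L,float)/2.95+[155,160]
e=ray('top',C([[27,37],[14,127],[782,110],[774,203]]),.03)[:,:2]
a,b=(e[0]+e[1])/2,(e[2]+e[3])/2
print('ends',e.round(4).tolist(),'len',np.linalg.norm(a-b)); O=(a+b)/2; ly=(a-b)/np.linalg.norm(a-b); lx=np.array([ly[1],-ly[0]])
print('O',O,'yaw',np.degrees(np.arctan2(-ly[0],ly[1])))
R=lambda p:(np.c_[(p[:,:2]-O)@lx,(p[:,:2]-O)@ly]).round(4).tolist()
print('yellow body',R(ray('top',C([[203,68],[322,74],[317,142],[195,132]]),.058)),'cap end',R(ray('top',C([[157,95]]),.04)))
print('green body',R(ray('top',C([[482,91],[602,98],[598,165],[479,157]]),.058)),'cap end',R(ray('top',C([[643,137]]),.04)))
print('tins g,c,r',R(ray('top',C([[58,78],[391,116],[737,145]]),.074)))
hb=ray('top',C([[345,237],[424,270],[417,291],[334,257]]),.064)
print('bar',R(hb),'knob',R(ray('top',C([[379,264]]),.064)))
d=(hb[1]+hb[2]-hb[0]-hb[3])[:2];print('bar world dir',np.degrees(np.arctan2(d[1],d[0])))
# scene check
S=lambda p,z:proj('scene',np.r_[O+p[0]*lx+p[1]*ly,z]).round(1)
print('scene: grey',S((0,.29),.074),'red',S((0,-.29),.074),'handle',S((-.12,0),.064),ray('scene',[[349,213],[451,291],[263,154],[378,184]],.074).round(4).tolist())
print(R(ray('scene',[[349,213],[451,291],[263,154]],.074)),R(ray('scene',[[379,183]],.064)))
# IK
w=lambda p:np.r_[O+np.array(p[:2])@np.array([lx,ly]),p[2]]
X=np.r_[lx,0];Y=np.r_[ly,0];Z=np.array([0,0,1.])
for nm,s,yb in(('yellow',1,.1),('green',-1,-.1)):
  for sg in(1,-1):
    z=sg*X
    for t in(-40,-20,0,20,50):  # + = pointing toward cap side
      y=s*np.sin(np.radians(t))*Y-np.cos(np.radians(t))*Z
      r=np.c_[np.cross(y,z),y,z]
      for h in(.03,.13):
        q=solver.inverse_kinematics(w((0,yb+s*.04,h)),r);print(nm,sg,t,h,None if q is None else np.round(q,0).tolist())
E
```

```text
ends [[0.6526, 0.336], [0.5766, 0.346], [0.5769, -0.2977], [0.4995, -0.2877]] len 0.6383000327371605
O [0.5764059 0.0241423] yaw -6.872331228300649
yellow body [[0.0239, 0.1599], [0.0285, 0.0626], [-0.0271, 0.0605], [-0.0288, 0.1602]] cap end [[-0.0005, 0.2002]]
green body [[0.0274, -0.0687], [0.0313, -0.1664], [-0.0233, -0.1681], [-0.0263, -0.0716]] cap end [[0.0043, -0.2045]]
tins g,c,r [[0.0028, 0.2705], [-0.0014, 0.0013], [0.0026, -0.2752]]
bar [[-0.1009, 0.0287], [-0.1207, -0.0369], [-0.1378, -0.0331], [-0.1176, 0.0358]] knob [[-0.1196, -0.0007]]
bar world dir -113.45128673961703
scene: grey [[460.1 295.4]] red [[258.5 149.7]] handle [[379.1 184.6]] [[0.5715, 0.0208, 0.074], [0.6128, 0.2925, 0.074], [0.5462, -0.2463, 0.074], [0.4639, 0.0374, 0.074]]
[[-0.0045, -0.0039], [0.004, 0.2708], [0.0023, -0.2721]] [[-0.1236, -0.003]]
yellow 1 -40 0.03 [24.0, 47.0, 72.0, -34.0, 85.0, 42.0]
yellow 1 -40 0.13 [24.0, 42.0, 69.0, -33.0, 93.0, 37.0]
yellow 1 -20 0.03 [16.0, 37.0, 82.0, -20.0, 70.0, 31.0]
yellow 1 -20 0.13 [16.0, 32.0, 77.0, -19.0, 80.0, 28.0]
yellow 1 0 0.03 [5.0, 31.0, 91.0, 
[... 1277 characters left out ...]
2.0, 92.0, -22.0, 66.0, 6.0]
green 1 50 0.03 [6.0, 42.0, 94.0, -53.0, 70.0, 44.0]
green 1 50 0.13 [6.0, 34.0, 92.0, -50.0, 76.0, 35.0]
green -1 -40 0.03 [-44.0, 39.0, 90.0, 32.0, 79.0, 129.0]
green -1 -40 0.13 [-44.0, 32.0, 87.0, 31.0, 88.0, 135.0]
green -1 -20 0.03 [-35.0, 31.0, 95.0, 19.0, 65.0, 142.0]
green -1 -20 0.13 [-35.0, 24.0, 89.0, 18.0, 77.0, 146.0]
green -1 0 0.03 [-23.0, 27.0, 97.0, -0.0, 55.0, 164.0]
green -1 0 0.13 [-23.0, 21.0, 91.0, -0.0, 68.0, 164.0]
green -1 20 0.03 [-10.0, 29.0, 98.0, -25.0, 54.0, -168.0]
green -1 20 0.13 [-10.0, 22.0, 92.0, -22.0, 66.0, -174.0]
green -1 50 0.03 [6.0, 42.0, 94.0, -53.0, 70.0, -136.0]
green -1 50 0.13 [6.0, 34.0, 92.0, -50.0, 76.0, -145.0]
```

```bash
cat >> h.py <<'E'
O=np.array([.5770,.0241]);yaw=np.radians(-6.87)
X=np.array([np.cos(yaw),np.sin(yaw),0]);Y=np.array([-np.sin(yaw),np.cos(yaw),0]);Z=np.array([0,0,1.])
L=np.c_[X,Y,Z]
def w(x,y,z):return np.r_[O,0]+L@[x,y,z]
def ori(yv,zv):return np.c_[np.cross(yv,zv),yv,zv]
def say(m):
    s=status.get_state();print(m,'t',round(s['t'],2),s['position'].round(4),'F',s['ft_force'].round(1),'g',round(s['gripper_width'],3))
def stand(s,base,yfin,zv,a=38):
    t=np.radians(a)
    R0=ori(L@[0,-s*np.sin(t),-np.cos(t)],zv)
    Rr=cv2.Rodrigues(X*s*np.pi/2)[0]; R1=Rr@R0
    p0=w(0,base+s*.08,.040)+.019*R0[:,1]
    p1=w(0,yfin,.0715)+Rr@(p0-w(0,base+s*.0675,.031))
    up=lambda p,h:p+np.array([0,0,h])
    print('p0',p0,'p1',p1,[solver.inverse_kinematics(p,r) is not None for p,r in((p0,R0),(p1,R1),(up(p1,.1),R1))])
    env.move_gripper(1.0,60)
    env.move_pose(up(p0,.17),R0)
    env.servo_line(up(p0,.05),v=.2)
    print('hit',env.servo_line(p0,v=.08,threshold=15)); say('down')
    env.move_gripper(0.0,60); say('gripped')
    env.servo_line(up(p0,.12),v=.12)
    env.servo_line(up(p1,.10),R1,v=.05)
    env.servo_line(up(p1,.012),v=.12); say('low')
    print('touch',env.servo_line(up(p1,-.004),v=.015,threshold=4)); say('placed')
    env.move_gripper(1.0); env.dwell(.2)
    env.servo_line(status.get_state()['position']-.10*R1[:,1],v=.15); say('off')
E
python3 - <<'E'
from h import *
stand(-1,-.070,-.138,X)
cv2.imwrite('pics/s1.png',vision.snapshot('scene')[:,:,::-1])
E
```

```text
p0 [ 0.56045668 -0.11320944  0.0250278 ] p1 [ 0.55977847 -0.1188385   0.07230243] [True, True, True]
hit False
down t 3.88 [ 0.5605 -0.1132  0.025 ] F [ 0.2 -0.5 -1. ] g 0.999
gripped t 4.28 [ 0.5613 -0.1142  0.026 ] F [ 0.8 -3.4  5.8] g 0.614
low t 8.03 [ 0.5603 -0.1189  0.0849] F [-0.3  0.3 -1.7] g 0.615
touch True
placed t 8.67 [ 0.5599 -0.1188  0.0762] F [1.1 3.7 4.7] g 0.612
off t 10.12 [ 0.5682 -0.0407  0.1362] F [-0.1 -0.3 -0.7] g 0.997
```

View pics/s1.png

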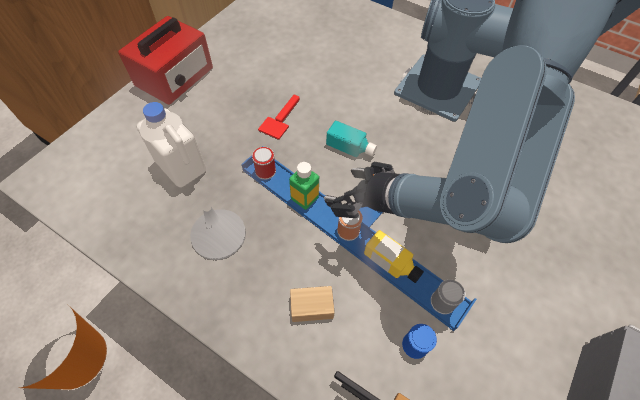

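Green (305,187) stands upright in its gap, tins undisturbed. Yellow next.

```bash
python3 - <<'E'
from h import *
p=status.get_state()['position'];env.servo_line(p+[0,0,.1],v=.2)
stand(1,.063,.136,X)
p=status.get_state()['position'];env.servo_line(p+[-.0,0,.08],v=.2)
env.move_pose(w(-.2,.0,.30),ori(-Z,X)); say('up')
t=vision.snapshot('top')[:,:,::-1];s=vision.snapshot('scene')[:,:,::-1]
cv2.imwrite('pics/t2.png',t);cv2.imwrite('pics/s2.png',s)
a=cv2.resize(t[160:275,155:425],None,fx=2.95,fy=2.95,interpolation=cv2.INTER_CUBIC)
b=cv2.resize(s[140:330,230:490],(a.shape[1]*1//2,285),interpolation=cv2.INTER_CUBIC)
b=cv2.copyMakeBorder(b,0,0,0,a.shape[1]-b.shape[1],cv2.BORDER_CONSTANT)
cv2.imwrite('pics/c2.png',np.vstack([a,b[:258]]))
for n,y in(('green',-.138),('yellow',.136)):
    print(n,'expected cap top/base px',*[proj(c,w(0,y,.139)).round(1) for c in('top','scene')])
E
```

```text
p0 [0.59270601 0.15445969 0.0250278 ] p1 [0.59398229 0.16505286 0.07230243] [True, True, True]
hit False
down t 13.35 [0.5928 0.1545 0.025 ] F [-0.1  0.9 -0.1] g 0.999
gripped t 13.75 [0.5935 0.155  0.0261] F [0.1 2.8 4.8] g 0.616
low t 17.5 [0.5944 0.165  0.0848] F [ 0.  -0.2 -1.1] g 0.617
touch True
placed t 18.37 [0.594  0.165  0.0703] F [-0.  -2.8  5.7] g 0.615
off t 19.82 [0.5835 0.0873 0.1305] F [ 0.5 -0.2 -0.8] g 1.003
up t 21.27 [0.3783 0.0485 0.2985] F [ 0.5  0.2 -0.9] g 0.996
green expected cap top/base px [[348.4 202.2]] [[303.4 166.7]]
yellow expected cap top/base px [[223.8 190. ]] [[404.  237.8]]
```

View pics/c2.png

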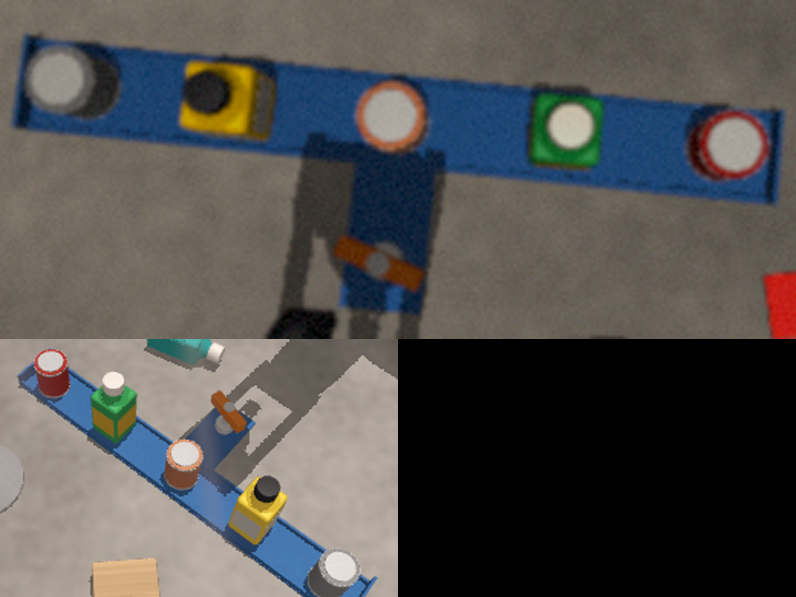

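Both bottles stand: green cap at crop (571,127), yellow cap at (208,92), both within 1–2 px of the expected upright positions, and the tins have not moved. The bar is still about 0.29 rad clockwise. Screw next.

```bash
python3 - <<'E'
from h import *
def rz(deg):
    a=np.radians(deg);return ori(-Z,np.array([np.cos(a),np.sin(a),0]))
a0=-23.45;c=w(-.12,0,0)
c[2]=.038
env.move_gripper(.6,80)
env.move_pose(c+[0,0,.10],rz(a0))
env.servo_line(c+[0,0,.04],v=.15)
print('hit',env.servo_line(c,v=.06,threshold=12));say('at')
env.move_gripper(0,80);say('grip')
p=status.get_state()['position']
print('stop',env.servo_line(c-[0,0,.0115],v=.02,threshold=25));say('pushed')
env.dwell(.3)
d=status.get_state()['position']
for k in(20,40,58,68):
    env.move_pose(np.r_[c[:2],d[2]],rz(a0-k));s=status.get_state();print(k,s['moment'].round(2),s['ft_force'].round(1))
env.dwell(.3);say('turned')
env.move_gripper(.6);env.dwell(.1)
env.servo_line(np.r_[c[:2],.14],v=.12);env.move_pose(w(-.2,-.0,.30),ori(-Z,X));say('up')
t=vision.snapshot('top')[:,:,::-1];s=vision.snapshot('scene')[:,:,::-1]
cv2.imwrite('pics/t3.png',t);cv2.imwrite('pics/s3.png',s)
a=cv2.resize(t[160:275,155:425],None,fx=2.95,fy=2.95,interpolation=cv2.INTER_CUBIC)
b=cv2.resize(s[140:330,230:490],None,fx=1.5,fy=1.5,interpolation=cv2.INTER_CUBIC)
e=cv2.resize(s[165:215,350:410],None,fx=5,fy=5,interpolation=cv2.INTER_CUBIC)
k=np.zeros((255,a.shape[1],3),np.uint8);k[:,:390]=b[:255,:390];k[:250,400:700]=e
cv2.imwrite('pics/c3.png',np.vstack([a,k]))
E
```

```text
hit False
at t 23.93 [0.458  0.0384 0.038 ] F [ 0.3  1.1 -0.3] g 0.605
grip t 24.34 [0.4605 0.0376 0.039 ] F [ 3.5 -3.   0.4] g 0.17
stop True
pushed t 24.91 [0.4606 0.0375 0.029 ] F [-1.1 -0.   8.2] g 0.168
20 [-0.44 -1.03 -0.11] [ 7.  -2.9 -3.4]
40 [-0.15 -0.92 -0.11] [ 5.8 -0.7 -2.4]
58 [ 0.22 -0.96 -0.11] [ 6.1  0.6 -1.5]
68 [ 0.44 -1.07 -0.04] [ 6.  2. -2.]
turned t 27.05 [0.4597 0.0389 0.0293] F [ 4.5  2.1 -2.3] g 0.17
up t 30.0 [0.3783 0.048  0.2993] F [ 0.4 -0.4 -0.8] g 0.601
```

View pics/c3.png

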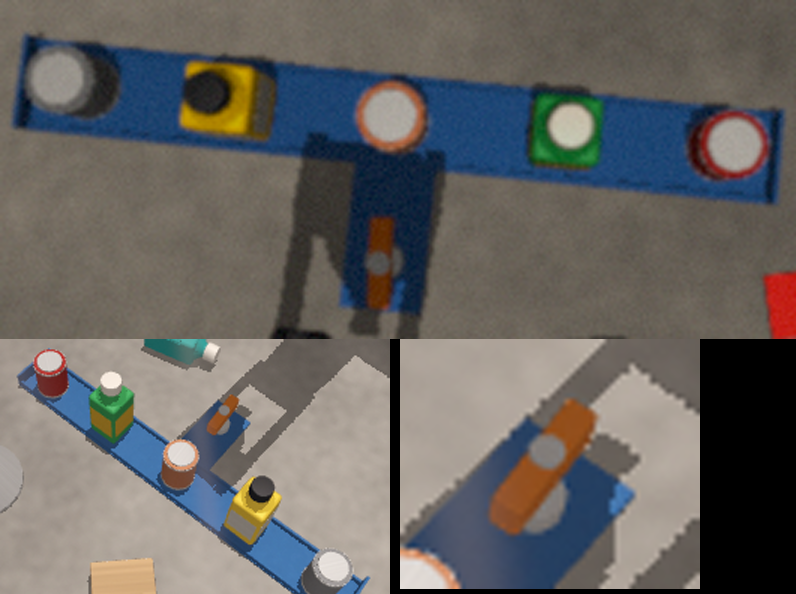

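The bar now lies across the lane, crop (381,217) to (378,306), about 86° from its zero; bottles and tins have not moved. I'll confirm the depth by touching the bar's top, expected at z≈0.054.

```bash
python3 - <<'E'
from h import *
env.move_gripper(0)
p=w(-.138,0,.10);env.move_pose(p,ori(-Z,X))
print('knob scene px if z=.064/.054',proj('scene',w(-.12,0,.064)),proj('scene',w(-.12,0,.054)))
env.servo_line(p-[0,0,.035],v=.1)
print(env.servo_line(p-[0,0,.053],v=.02,threshold=9));say('probe')
env.servo_line(p+[0,0,.05],v=.15);env.move_pose(w(-.2,0,.30),ori(-Z,X));say('up')
s=vision.snapshot('scene')[:,:,::-1];cv2.imwrite('pics/s4.png',s)
E
```

```text
knob scene px if z=.064/.054 [[378.98132441 184.75851099]] [[378.38992131 187.00621966]]
False
probe t 33.03 [0.4401 0.0406 0.0471] F [ 0.9 -0.4 -0.3] g 0.001
up t 34.56 [0.3782 0.048  0.2985] F [ 0.1  0.2 -0.1] g 0.003
```

View pics/s4.png

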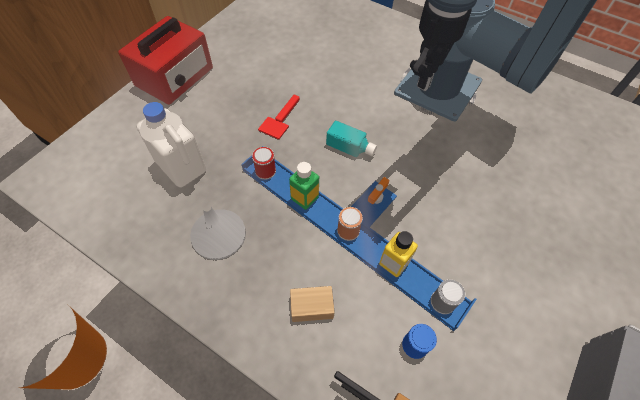

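The probe met nothing down to z=0.047, which disagrees with my expectation. I'll check the bar's position and look with the wrist camera.

```bash
python3 - <<'E'
from h import *
C=lambda L:np.array(L,float)/2.95+[155,160]
for z in(.054,.064):
  p=ray('top',C([[381,217],[378,306],[378,263],[368,262],[391,262]]),z);print(z,((p-np.r_[O,0])@L)[:,:2].round(4).tolist())
t=cv2.imread('pics/t3.png')
hsv=cv2.cvtColor(t,cv2.COLOR_BGR2HSV)
env.move_gripper(1.0)
# oblique view from the side to measure height: tool tilted, at left of handle
env.move_pose(w(-.16,0,.22),ori(-Z,X)); 
cw=cam('wrist');im=vision.snapshot('wrist')[:,:,::-1];cv2.imwrite('pics/w1.png',im)
for z in(.054,.064):print('knob px',z,proj('wrist',w(-.12,0,z),cw),'ends',proj('wrist',[w(-.157,0,z),w(-.083,0,z)],cw))
s=[cv2.resize(cv2.imread(f'pics/{n}.png')[165:215,350:410],(390,325),interpolation=cv2.INTER_CUBIC) for n in('s2','s4')]
cv2.imwrite('pics/c4.png',np.vstack([cv2.resize(im,(400,250)),np.zeros((20,400,3),np.uint8),cv2.copyMakeBorder(s[1],0,0,0,10,cv2.BORDER_CONSTANT)]))
say('')
E
```

```text
0.054 [[-0.083, 0.0027], [-0.1542, -0.0025], [-0.12, 0.0012], [-0.12, 0.0093], [-0.1182, -0.0092]]
0.064 [[-0.0828, 0.0017], [-0.1532, -0.0034], [-0.1194, 0.0002], [-0.1194, 0.0082], [-0.1176, -0.0101]]
knob px 0.054 [[354.84275773 176.02243389]] ends [[317.19934328 175.97385206]
 [392.49957432 176.07103302]]
knob px 0.064 [[356.01071236 178.29041393]] ends [[317.26467736 178.23999394]
 [394.77094621 178.34085239]]
 t 35.89 [0.4183 0.0432 0.2212] F [ 0.5  0.4 -0.7] g 0.998
```

View pics/w1.png

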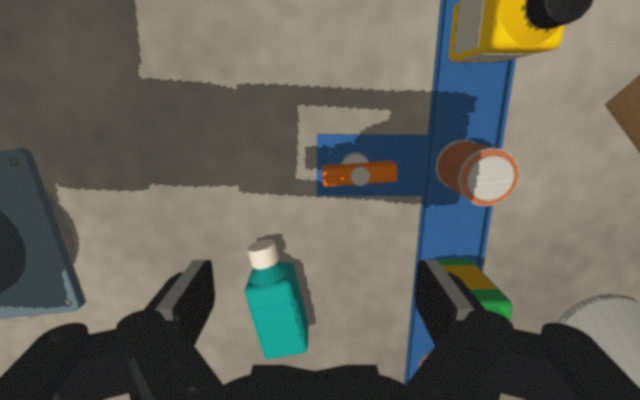

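The wrist view shows the bar at (321–398, 175), where I predicted, so the probe was over it. I'll measure the knob's image drop, and probe deeper while logging force: a plateau near 6 N would mean the screw is not fully down, a stiff rise that it is.

```bash
python3 - <<'E'
from h import *
def knob(n):
    im=cv2.imread(f'pics/{n}.png')[165:215,350:410];h=cv2.cvtColor(im,cv2.COLOR_BGR2HSV)
    m=((h[...,0]<16)&(h[...,1]>140)).astype(np.uint8);m[35:]=0
    ys,xs=np.nonzero(m);(c,_,_)=cv2.minAreaRect(np.c_[xs,ys].astype(np.float32));return len(xs),c[0]+350,c[1]+165,xs.mean()+350,ys.mean()+165
print(*[knob(n) for n in('scene0','s2','s3','s4')],sep='\n')
env.move_gripper(0)
p=w(-.138,0,.10);env.move_pose(p,ori(-Z,X));env.servo_line(np.r_[p[:2],.055],v=.1)
f0=status.get_state()['ft_force'][2]
for z in np.arange(.054,.036,-.001):
    hit=env.servo_line(np.r_[p[:2],z],v=.02,threshold=12);s=status.get_state();f=s['ft_force'][2]-f0
    print(round(z,3),s['position'][2].round(4),f.round(1),hit)
    if hit or f>14:break
env.servo_line(np.r_[p[:2],.13],v=.15);env.move_pose(w(-.2,0,.30),ori(-Z,X));say('up')
cv2.imwrite('pics/s5.png',vision.snapshot('scene')[:,:,::-1]);print(knob('s5'))
E
```

```text
(228, 378.8411750793457, 188.03529357910156, np.float64(378.5921052631579), np.float64(188.07456140350877))
(230, 378.7989692687988, 188.07732009887695, np.float64(378.6391304347826), np.float64(188.1391304347826))
(172, 378.49814224243164, 189.65241622924805, np.float64(378.6162790697674), np.float64(189.46511627906978))
(173, 378.55390548706055, 189.57992553710938, np.float64(378.6531791907514), np.float64(189.39306358381504))
0.054 0.0546 -0.7 False
0.053 0.053 -1.3 False
0.052 0.0519 -1.7 False
0.051 0.0509 -1.5 False
0.05 0.0499 -1.6 False
0.049 0.0489 -0.7 False
0.048 0.0479 -1.3 False
0.047 0.0469 -1.5 False
0.046 0.0459 -0.9 False
0.045 0.0449 -1.3 False
0.044 0.0439 -1.0 False
0.043 0.0429 -1.5 False
0.042 0.0419 -1.8 False
0.041 0.0409 -0.8 False
0.04 0.0399 -1.2 False
0.039 0.0389 -0.5 False
0.038 0.0379 -2.1 False
0.037 0.0369 -1.1 False
up t 43.83 [0.3781 0.048  0.2984] F [-0.4 -0.8  0.2] g -0.003
(174, 378.4730739593506, 189.53461456298828, np.float64(378.61494252873564), np.float64(189.4022988505747))
```

```bash
python3 - <<'E'
from h import *
def mask(n,roi):
    x0,y0,x1,y1=roi;im=cv2.imread(f'pics/{n}.png')[y0:y1,x0:x1];h=cv2.cvtColor(im,cv2.COLOR_BGR2HSV)
    m=((h[...,0]<16)&(h[...,1]>140)).astype(np.uint8)
    k,l,st,c=cv2.connectedComponentsWithStats(m,connectivity=8);i=1+st[1:,4].argmax()
    pts=cv2.convexHull(np.argwhere(l==i)[:,::-1].astype(np.int32));q=cv2.moments(pts)
    return q['m10']/q['m00']+x0,q['m01']/q['m00']+y0,q['m00'],cv2.minAreaRect(pts)[1]
def model(n,ang,drop,C=None):
    c,s=np.cos(-ang),np.sin(-ang);P=[]
    for a in(-.009,.009):
        for b in(-.037,.037):
            for z in(.040,.064):P.append(w(-.12+c*a-s*b,s*a+c*b,z-drop))
    pts=cv2.convexHull(proj(n,P,C).astype(np.float32));q=cv2.moments(pts)
    return q['m10']/q['m00'],q['m01']/q['m00'],q['m00'],cv2.minAreaRect(pts)[1]
f=lambda v:(np.round(v[:3],2).tolist(),np.round(v[3],1).tolist())
print('scene before',f(mask('s2',(350,165,410,205))),'model',f(model('scene',.29,0)))
print('scene after',f(mask('s5',(350,165,410,205))))
for d in(0,.005,.01):print(d,f(model('scene',1.5,d)))
print('top before',f(mask('t2',(265,230,305,270))),f(model('top',.29,0)))
print('top after',f(mask('t3',(265,230,305,270))))
for d in(0,.005,.01):print(d,f(model('top',1.5,d)))
E
```

```text
scene before ([378.96, 188.22, 265.5], [30.0, 9.5]) model ([378.44, 187.57, 338.87], [32.5, 11.3])
scene after ([378.1, 190.02, 224.0], [8.4, 28.9])
0 ([378.14, 187.56, 279.16], [9.5, 31.7])
0.005 ([377.85, 188.66, 276.71], [9.4, 31.6])
0.01 ([377.56, 189.76, 274.29], [9.4, 31.4])
top before ([274.5, 244.77, 88.5], [12.8, 7.6]) ([283.54, 249.16, 266.46], [31.7, 8.4])
top after ([283.68, 239.91, 77.0], [12.0, 7.0])
0 ([283.64, 249.42, 270.36], [8.6, 31.8])
0.005 ([283.85, 249.32, 267.25], [8.5, 31.6])
0.01 ([284.06, 249.22, 264.18], [8.5, 31.4])
```

The image shift gives a drop of 8–10 mm. The arm's travel while gripping was 10.0 mm, ending against a hard stop. The shut-finger probe remains unexplained, so I'll re-grip the turned bar and push again; a hard stop at once will prove the screw is down.

```bash
python3 - <<'E'
from h import *
a=np.radians(-92.5);R=ori(-Z,np.array([np.cos(a),np.sin(a),0]))
c=w(-.119,0,.029)
env.move_gripper(.6,90)
env.move_pose(c+[0,0,.09],R);env.servo_line(c+[0,0,.04],v=.15)
print(env.servo_line(c,v=.08,threshold=12));say('at')
env.move_gripper(0,90);env.dwell(.2);say('grip')
f0=status.get_state()['ft_force'][2]
for dz in(.001,.002,.003,.004):
    hit=env.servo_line(c-[0,0,dz],v=.02,threshold=25);s=status.get_state();print(dz,s['position'][2].round(4),(s['ft_force'][2]-f0).round(1),s['moment'].round(2),hit)
    if hit:break
env.move_gripper(.6);env.dwell(.2);say('rel')
env.servo_line(c+[0,0,.10],v=.15);env.move_pose(w(-.2,0,.30),ori(-Z,X));say('up')
t=vision.snapshot('top')[:,:,::-1];s=vision.snapshot('scene')[:,:,::-1]
cv2.imwrite('pics/t6.png',t);cv2.imwrite('pics/s6.png',s)
A=cv2.resize(t[160:275,155:425],None,fx=2.95,fy=2.95,interpolation=cv2.INTER_CUBIC)
k=np.zeros((255,A.shape[1],3),np.uint8);k[:,:390]=cv2.resize(s[140:330,230:490],None,fx=1.5,fy=1.5)[:255,:390];k[:250,400:700]=cv2.resize(s[165:215,350:410],None,fx=5,fy=5,interpolation=cv2.INTER_CUBIC)
cv2.imwrite('pics/c6.png',np.vstack([A,k]))
for n in('s5','s6'):
    im=cv2.imread(f'pics/{n}.png')[165:205,350:410];h=cv2.cvtColor(im,cv2.COLOR_BGR2HSV)
    m=((h[...,0]<16)&(h[...,1]>140)).astype(np.uint8);l,st=cv2.connectedComponentsWithStats(m)[1:3];i=1+st[1:,4].argmax()
    q=cv2.moments(cv2.convexHull(np.argwhere(l==i)[:,::-1].astype(np.int32)));print(n,q['m10']/q['m00']+350,q['m01']/q['m00']+165)
E
```

```text
False
at t 46.91 [0.4592 0.0383 0.0293] F [ 0.3  0.7 -0.3] g 0.599
grip t 47.55 [0.4593 0.0387 0.0296] F [0.  2.5 6.5] g 0.162
0.001 0.0294 8.2 [ 0.6   0.62 -0.05] False
0.002 0.0293 17.3 [ 0.58  1.03 -0.05] False
0.003 0.0291 28.0 [ 0.63  1.56 -0.08] False
0.004 0.029 38.1 [ 0.62  2.05 -0.06] False
rel t 49.19 [0.4587 0.0383 0.0247] F [-1.1  0.8  0.6] g 0.597
up t 51.38 [0.3783 0.048  0.2991] F [ 0.2 -0.3  0.7] g 0.603
s5 378.1049107142857 190.01934523809524
s6 378.086859688196 190.08166295471418
```

View pics/c6.png

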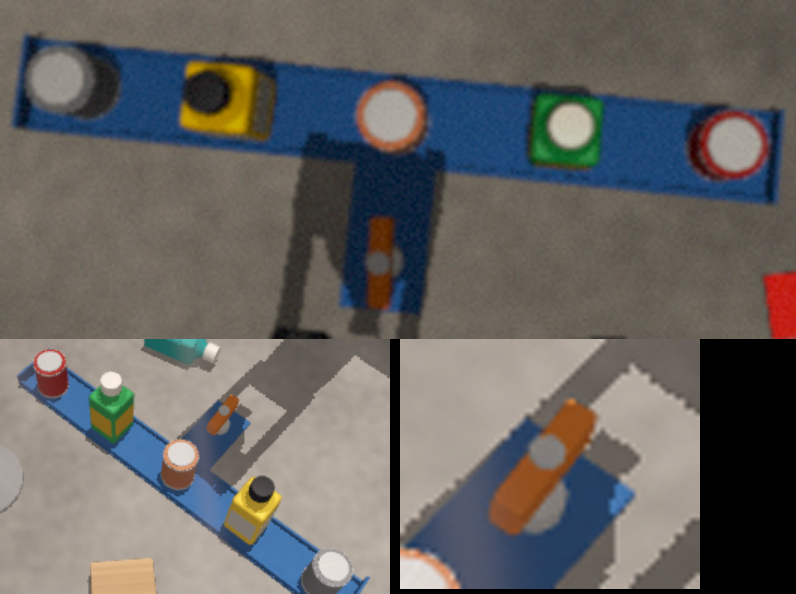

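Hard stop at once: 38 N with no travel, so the screw is fully down. Bar, bottles and tins look unchanged, and the arm is clear of everything. Handing in.

```bash
python3 -c "
from bench import env,status
env.hand_in();print(status.get_state()['t'])"
```

```text
the job is handed in; nothing more can be done
the job is handed in; nothing more can be done
```

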